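# Pack the sanding block and latch the stacking tool tray

## Robot

A 6-joint arm with a two-finger parallel gripper is mounted at the origin on a cart in front of the work surface, level with it; the furniture and walls round the work are solid. World frame = base frame: x ahead of the robot, y to its left, z up, the work surface at z = 0. Lengths are in m, angles in rad, forces in N, time in s.
With the tool pointing down it reaches from about 0.3 to 0.775 m from the base axis. Payload 14.6 kg.
Tool frame: the origin (TCP) lies between the finger pads; the fingertips stand ctrl.tip_extent ahead of it and the grasp point (between the pads) lies 3 mm ahead of it (ctrl.tip_extent is the distance from the TCP to the fingertips, in m); z points along the fingers, y is the line along which they close (so a half turn about z gives the same grasp; the last joint's range is limited). The gripper opens to 94 mm and grips with 3 to 60 N. Pads are 16 mm wide; open, the fingers measure 119 mm over their backs; the gripper's body (75 mm by 177 mm) begins 78 mm behind the grasp point.
Start: joints at [1.097, 0.3, 1.521, -0, 1.321, -0.067], TCP at [0.218, 0.505, 0.227] pointing down, gripper open.
Joint ranges: [-3.03, 3.03], [-0.79, 2.21], [0.23, 2.52], [-1.04, 4.18], [0, 3.07], [-2.55, 2.55]. Speed limits (rad/s): [2.22, 2.22, 2.57, 3.14, 3.14, 3.14].

## Interface

Orientations are given as [roll, pitch, yaw] about the fixed x, y, z axes, in that order (R = Rz(yaw) Ry(pitch) Rx(roll)).
In Python, from station import ctrl, eyes gives the robot as it stands. The module is installed in compiled form; this text tells all that it offers.
- The arm moves only by the tool tcp_steps, called after ">>>" as name(argument=value, ...) on one line, values as JSON. Schema: {"type":"object","properties":{"motion":{"type":"string"},"jaw":{"type":"number"},"squeeze":{"type":"number"},"only":{"type":"string"},"quiet":{"type":"boolean"},"lines":{"type":"string"}},"required":["motion"],"additionalProperties":false}. motion is a string of 1 to 10 rows, one to a line, with the numbers parted by commas; each row has 6 numbers: dx, dy, dz in shares of the most that a row can go, 1 being 50 mm, then a rotation vector rx, ry, rz in rad; each row shifts and turns the commanded pose from where the row before left it, along the tool's axes as they then stand; what a row does not reach is not made up. A row lasts 1/10 s, in which the tool goes at most 0.05 m and 0.15 rad, less where a joint would pass 70% of its speed; a pose out of reach is approached as far as the arm can. jaw is the finger opening in m, set as the call begins (left out keeps the last). The fingers move at their own pace and stop on an object; squeeze is the grip in N (left out, the last holds). Time passes only in rows, so rows that do not move let the fingers close. The tool returns the time, the measured TCP pose, the force, the opening and the grip force at its end. only (a regular expression) keeps the lines of the reply that match it, lines (a string "A,B") keeps lines A to B, and quiet returns only ok. Input that does not fit is refused with a message, and nothing moves.
- ctrl.get_obs(): the state, without advancing time (a new reading comes with each control period).
- eyes.camera(name): name is "side" or "top" or "wrist"; returns a dict with "pixels" (480x640x3 uint8, blue, green, red), "fx", "fy", "cx", "cy" (pixels), "extrinsics" (4x4, takes a point from camera to world coordinates). Camera axes: x right, y up, looking along -z (the intrinsics and any distortion apply to the point x, -y, -z); pixel columns grow to the right and rows downward; lengths in m; the calibration is good to about 2 mm. A picture is of the moment at which its call begins. There is no depth.
- ctrl.hand_in(): hands the job in; it is judged then, once.
The state is a dict: "time_s": time; "qpos": joint angles; "joint_vel": joint speeds; "tau": joint torques, N m; "ee_pos": TCP position; "eef_rot": TCP orientation; "force": force on the tool from outside, world axes, zero at the start; "moment": the same for the moment, N m; "grip_width": finger opening in m; "grip_force": force on a finger pad.
Only numpy, scipy, OpenCV 4.12 (cv2) and the standard library are available. Lean on these libraries where they do the work, as an engineer would, in place of code of your own. Each camera call takes 0.05 s, during which the arm holds its last target. There are 200 camera calls.

## Task

Slide the orange bolt on the grey box fully open and lay the sanding block flat on the floor of the box. Then carry the blue tray over by its bar and lower it gently, without dropping it, onto the box until its four corner lugs sit fully home in the sockets, and finally slide the bolt fully shut over the tray's steel ear. Leave the other things on the bench where they are.

Things in the scene. Friction and masses are not known exactly. Their poses are not given: they have to be found in the camera images.
- lower_box: Grey open box fixed to the bench, 180 (x) x 144 (y) x 60 mm high, walls 5 mm, inner floor at z 5 mm. Origin: centre of the underside, z up. The bolt is on its -x end, nearest the robot. Each inner corner has a 23 mm square black post, full height, with a socket in its top; between the posts the floor is free over 124 mm along x (134 mm wide) and over 88 mm along y (170 mm long).
- box_seat (a point): Centre of the box's rim plane, 60 mm above the box's origin, axes as the box's. The four sockets are 19 mm square, 13 mm deep from this plane, centred at x +-75.5, y +-57.5 mm. A seated tray's underside rests on this plane: tray origin 10 mm below this point, x axes parallel.
- bolt (a joint): Slide of the orange bolt along the box's +y, m: 0 fully shut, 0.050 fully open, end stops at both. Friction 2.5 N, no spring, stays where left. Its 30 mm wide tongue, underside 71 mm above the bench, when shut lies 3 mm over the steel ear of a seated tray and would block a tray coming down; beyond 0.035 it is clear.
- bolt_post (a point): Centre of the top of the bolt's upright round steel post, pushed sideways to slide the bolt. Post 16 mm in diameter, free from 82 to 130 mm above the bench. In the box's frame it is at x -120 mm, y = value of bolt, z 130 mm: 30 mm in front of the end wall of box and seated tray. Axes as the box's.
- tray: Blue loose open tray, 180 (x) x 144 (y) mm, about 0.45 kg. Origin: centre, level with the tips of the lugs it stands on. Underside at z 10, rim at z 55 mm. Four round black lugs under the corners at x +-75.5, y +-57.5 mm: 15 mm in diameter, 10 mm long, tapering to 9 mm. A steel ear on the middle of each end (34 mm wide, to x +-102, z 10 to 18 mm): either way round fits.
- tray_bar (a point): Centre of the tray's pale wooden carrying bar, 90 mm above the tray's origin. Bar along the tray's x, free length 150 mm, 22 mm wide (grasp across it, along the tray's y), 18 mm high. Black end plates 40 mm wide hold it at both ends, up to z 98 mm of the tray.
- sanding_block: Pale sanding block lying flat and loose beside the grey box, on the side away from the tray (like pale blocks lie farther off, at the back of the bench), 62 (x) x 110 (y) x 26 mm (z), 0.1 kg. Origin: centre of the underside. It fits flat in the box between the corner posts with its long side along the box's long side (x).
- nail_tin: Bystander: blue open round tin just behind and left of the box (another stands far at the back), 74 mm across, 55 mm high; origin under its centre.
- tape_measure: Bystander: black tape measure with a yellow disc just behind and right of the box (another stands far at the back), 32 x 76 x 63 mm; origin under its centre.
- brown_offcut: Bystander: brown block of timber right of that tape measure, 45 x 98 x 30 mm; origin under its centre.
There are look-alikes about, which are no part of the job. Leave any pink look-alike of the sanding_block alone.

How it is judged:
On the way, in this order (a step that is already met when the one before it is completed fails the run):
1. the bolt is open (beyond 42 mm) and the sanding block lies flat on the floor of the box (value of joint bolt above 0.042 m and x of sanding_block in the frame of lower_box between -0.06 and 0.06 m and y of sanding_block in the frame of lower_box between -0.045 and 0.045 m and z of sanding_block in the frame of lower_box between -0.002 and 0.012 m and angle between sanding_block's own z axis and vertical below 0.1 rad), for 0.2 s.
2. the tray is seated: lugs home in the four sockets, the block still in the box (z of tray in the frame of lower_box between 0.046 and 0.0525 m and horizontal distance between tray and lower_box below 0.005 m and angle between the x axis of tray and the x axis of lower_box, either way round below 0.06 rad and angle between tray's own z axis and vertical below 0.03 rad and x of sanding_block in the frame of lower_box between -0.06 and 0.06 m and y of sanding_block in the frame of lower_box between -0.045 and 0.045 m and z of sanding_block in the frame of lower_box between -0.002 and 0.012 m and angle between sanding_block's own z axis and vertical below 0.1 rad), for 0.2 s.
3. the bolt is shut over the tray's ear (below 8 mm) (value of joint bolt below 0.008 m and z of tray in the frame of lower_box between 0.046 and 0.0525 m and horizontal distance between tray and lower_box below 0.005 m and angle between the x axis of tray and the x axis of lower_box, either way round below 0.06 rad and angle between tray's own z axis and vertical below 0.03 rad), for 0.2 s.
At the end, for the whole second after the job is handed in: Block flat on the box floor; tray seated (origin 46 to 52.5 mm above the box's, within 5 mm sideways, x axes within 0.06 rad either way round, level within 0.03 rad); bolt shut (below 8 mm); tray and block at rest; bystanders within 30 mm of where they stood (all of step 3 and x of sanding_block in the frame of lower_box between -0.06 and 0.06 m and y of sanding_block in the frame of lower_box between -0.045 and 0.045 m and z of sanding_block in the frame of lower_box between -0.002 and 0.012 m and angle between sanding_block's own z axis and vertical below 0.1 rad and linear speed of each of tray, sanding_block below 0.02 m/s and distance of each of nail_tin, tape_measure, brown_offcut from where it was at the start of the episode below 0.03 m); the robot touches nothing.
It fails at once if a bystander (nail tin, tape measure, brown offcut) is moved by more than 30 mm (distance of any of nail_tin, tape_measure, brown_offcut from where it was at the start of the episode above 0.03 m).
It fails at once if the tray falls onto the box: it moves faster than 0.5 m/s within 40 mm above its seat (horizontal distance between tray and lower_box below 0.05 m and z of tray in the frame of lower_box below 0.09 m and linear speed of tray above 0.5 m/s).
It also fails if it takes over 72 s, if anything falls off the work surface, if the arm or the gripper's body presses on something with over 40 N, if the wrist force passes 120 N, or if a joint passes its speed limit or range.

## Working session

There is one attempt and no reset: what is moved stays moved. The work goes in short steps, Python scripts to look and compute and a tool call to move; the robot and the scene stay as the last step left them, time stands still between calls to the robot, and variables do not carry over. Pictures are saved under pics/ and viewed, at most 12 in all, crops included, and the job is handed in when it is done.

```bash
mkdir -p pics; python3 - <<'E'
from station import ctrl, eyes
import cv2, numpy as np
o=ctrl.get_obs(); print(o, ctrl.tip_extent)
for n in ("side","top"):
    c=eyes.camera(n); cv2.imwrite(f"pics/{n}0.png",c["pixels"]); np.savez(f"{n}0.npz",**c)
    print(n,{k:c[k] for k in c if k not in("pixels",)})
E
```

```text
{'time_s': 0.0, 'qpos': array([ 1.09739178e+00,  3.00491042e-01,  1.52157503e+00,  2.28662691e-05,
        1.32070673e+00, -6.65987302e-02]), 'joint_vel': array([ 0.00147732,  0.00167146, -0.00016397,  0.0012661 , -0.00065363,
        0.00182837]), 'tau': array([ 1.12009740e-03, -5.31801260e+01, -3.52730262e+01,  7.08900648e-02,
        2.44285783e-02, -1.34037778e-04]), 'ee_pos': array([0.21751173, 0.5049045 , 0.22687794]), 'eef_rot': array([-3.14041660e+00, -1.00637358e-04,  2.73478111e+00]), 'force': array([ 0.34037761, -0.123346  , -0.40008666]), 'moment': array([ 0.00658608, -0.0255236 , -0.04741388]), 'grip_force': 0.0, 'grip_width': 0.09380482854107042} 0.022
side {'fx': 578.4062222043353, 'fy': 578.4062222043353, 'cx': 315.9739952567344, 'cy': 235.22450453185243, 'extrinsics': array([[ 0.99213696,  0.06553003, -0.10663049,  0.40779263],
       [-0.12503792,  0.55611102, -0.82164837, -1.22504933],
       [ 0.00545575,  0.82852058,  0.55993204,  0.90839415],
       [ 0.        ,  0.        ,  0.        ,  1.        ]])}
top {'fx': 476.18370671407155, 'fy': 476.18370671407155, 'cx': 325.10597568529164, 'cy': 238.99621819327857, 'extrinsics': array([[ 2.75275443e-02,  9.97377208e-01, -6.69398210e-02,
         4.95891475e-01],
       [-9.99618729e-01,  2.76098633e-02,  3.04745046e-04,
        -2.40410631e-02],
       [ 2.15214507e-03,  6.69059099e-02,  9.97756968e-01,
         1.26306200e+00],
       [ 0.00000000e+00,  0.00000000e+00,  0.00000000e+00,
         1.00000000e+00]])}
```

View pics/top0.png

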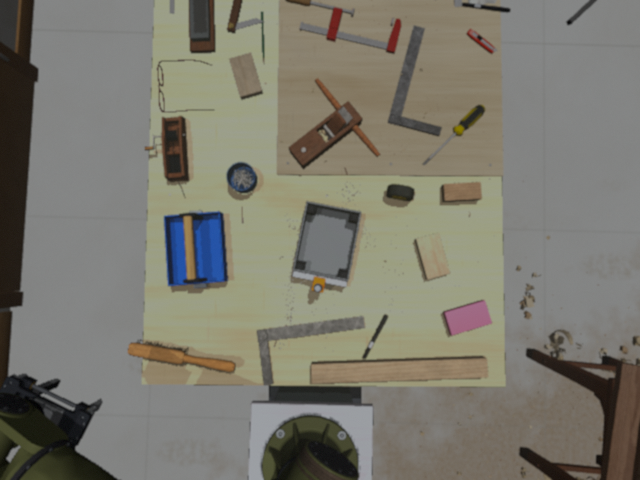

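View pics/side0.png

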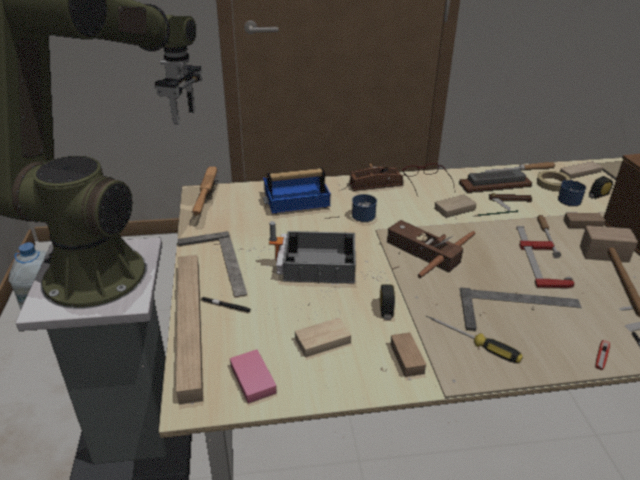

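The top view shows the grey box at about (327,245), the bolt post at (317,288), the tray at (196,249) with its bar running up the image, and the sanding block at (432,257). The pink look-alike is at (467,317). Next I'll measure them.

```bash
cat > h.py <<'E'
import cv2, numpy as np
from station import ctrl, eyes
from scipy.spatial.transform import Rotation as Ro
def cast(c,uv,z):
    uv=np.atleast_2d(np.asarray(uv,float)); E=c["extrinsics"]
    d=np.c_[(uv[:,0]-c["cx"])/c["fx"],-(uv[:,1]-c["cy"])/c["fy"],-np.ones(len(uv))]@E[:3,:3].T
    return E[:3,3]+d*((z-E[2,3])/d[:,2])[:,None]
def proj(c,P):
    E=c["extrinsics"]; p=(np.atleast_2d(P)-E[:3,3])@E[:3,:3]
    return np.c_[c["cx"]+c["fx"]*p[:,0]/-p[:,2], c["cy"]-c["fy"]*p[:,1]/-p[:,2]]
def rect(c,mask,z,roi,name=""):
    """min-area rectangle, in the world plane z, of the biggest blob in roi (x0,y0,x1,y1)"""
    m=np.zeros_like(mask); x0,y0,x1,y1=roi; m[y0:y1,x0:x1]=mask[y0:y1,x0:x1]
    k=max(cv2.findContours(m,cv2.RETR_EXTERNAL,cv2.CHAIN_APPROX_NONE)[0],key=cv2.contourArea)
    w=cast(c,k[:,0,:],z)[:,:2].astype(np.float32)
    r=cv2.minAreaRect(w*1000); b=cv2.boxPoints(r)
    e=b[1]-b[0]; f=b[2]-b[1]; l=e if np.hypot(*e)>np.hypot(*f) else f
    a=(np.degrees(np.arctan2(l[1],l[0]))+90)%180-90
    print(name,"ctr mm",np.round(r[0],1),"size",np.round(r[1],1),"long-axis deg",round(float(a),1))
    return r
def load(n): return dict(np.load(n))
E
python3 - <<'E'
from h import *
c=load("top0.npz"); im=c["pixels"]; hsv=cv2.cvtColor(im,cv2.COLOR_BGR2HSV); H,S,V=[hsv[...,i].astype(int) for i in range(3)]
for p in [(432,257),(412,257),(450,230),(327,240),(303,215),(317,287),(320,279),(190,240),(215,240)]: print(p,hsv[p[1],p[0]])
u=lambda m:(m*255).astype(np.uint8)
rect(c,u((S<60)&(V<150)),.06,(280,190,372,290),"box")
rect(c,u((H>100)&(H<130)&(S>120)),.055,(150,200,235,295),"tray")
rect(c,u((H<35)&(V>110)),.099,(178,205,205,290),"bar")
rect(c,u((H<17)&(S>130)),.07,(295,270,340,305),"bolt")
for n,z in(("block",.026),):
    rect(c,u((H<25)&(S<85)),z,(405,225,460,290),n)
a=cv2.resize(im[190:310,270:470],None,fx=4,fy=4,interpolation=cv2.INTER_CUBIC); cv2.imwrite("pics/cropA.png",a)
E
```

```text
(432, 257) [ 22  60 156]
(412, 257) [ 34  37 158]
(450, 230) [ 33  45 159]
(327, 240) [ 98   9 118]
(303, 215) [ 28  31 107]
(317, 287) [106  18 156]
(320, 279) [ 20 215 159]
(190, 240) [ 18 126 148]
(215, 240) [109 198 167]
box ctr mm [555.4 -27.1] size [160.  221.9] long-axis deg -8.5
tray ctr mm [547.8 269.7] size [179.5  81. ] long-axis deg 2.6
bar ctr mm [544.6 308.3] size [154.8  18.7] long-axis deg 6.3
bolt ctr mm [455.8 -21.2] size [14.9  7.5] long-axis deg 1.6
block ctr mm [ 539.7 -301.1] size [110.5  72.6] long-axis deg 16.5
```

View pics/cropA.png

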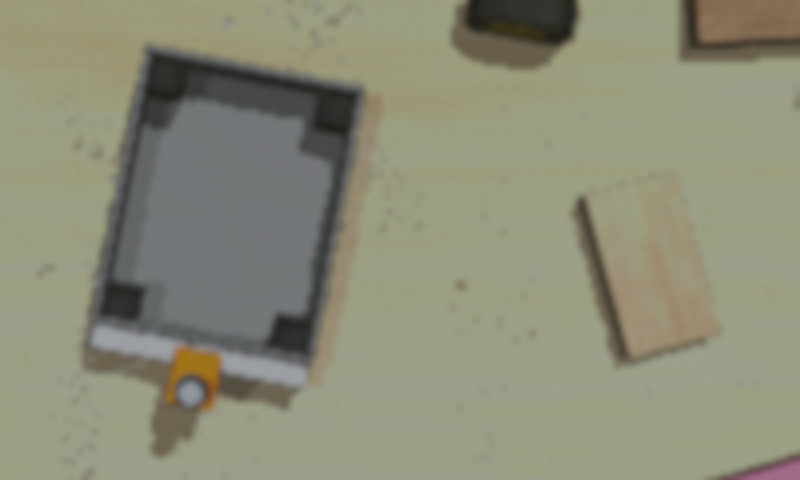

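The crop shows the box's far rim corners at (307,201) and (360.5,212), the bolt post top at (317.5,288), and the block's top corners at (415,239), (440,234), (450,272.5) and (427,280).

```bash
python3 - <<'E'
from h import *
c=load("top0.npz")
f=lambda L:np.array([(270+(x)/4,190+(y)/4) for x,y in L])-0.4
B=cast(c,f([(148,45),(362,88),(95,322),(310,358)]),.06)[:,:2]; print("box corners",B.round(4)); 
v=B[0]-B[1]; print("w",np.hypot(*v)); a=np.arctan2(-v[0],v[1]);
v2=B[0]-B[2]; print("yaw deg far edge",np.degrees(a)," side",np.degrees(np.arctan2(v2[1],v2[0])))
x=np.array([np.cos(a),np.sin(a)]); print("centre",(B[0]+B[1])/2-.09*x)
p=cast(c,f([(190,392)]),.13)[0,:2]; print("post",p, "box ctr from post(bolt=0)",p+.12*x)
K=cast(c,f([(580,195),(680,175),(720,330),(627,360)]),.026)[:,:2]; print("block",K.mean(0),[np.hypot(*(K[i]-K[i-1])) for i in range(4)],np.degrees(np.arctan2(*((K[0]+K[1]-K[2]-K[3])[::-1]))))
s=load("side0.npz"); im=s["pixels"]
cv2.imwrite("pics/cropB.png",cv2.resize(im[160:300,220:420],None,fx=4,fy=4,interpolation=cv2.INTER_CUBIC))
o=ctrl.get_obs(); print(Ro.from_euler("xyz",o["eef_rot"]).as_matrix().round(3))
E
```

```text
box corners [[ 0.6726  0.0254]
 [ 0.6488 -0.1114]
 [ 0.4958  0.0534]
 [ 0.477  -0.0826]]
w 0.13882678858455025
yaw deg far edge -9.84624201820806  side -9.028668459937144
centre [ 0.57204381 -0.02763895]
post [ 0.45605058 -0.00860813] box ctr from post(bolt=0) [ 0.574283  -0.0291287]
block [ 0.54287906 -0.30468867] [np.float64(0.11096955056087325), np.float64(0.06666420005474906), np.float64(0.103676871100544), np.float64(0.06361599991533298)] 15.99007470853412
[[-0.918  0.396 -0.   ]
 [ 0.396  0.918 -0.001]
 [ 0.    -0.001 -1.   ]]
```

View pics/cropB.png

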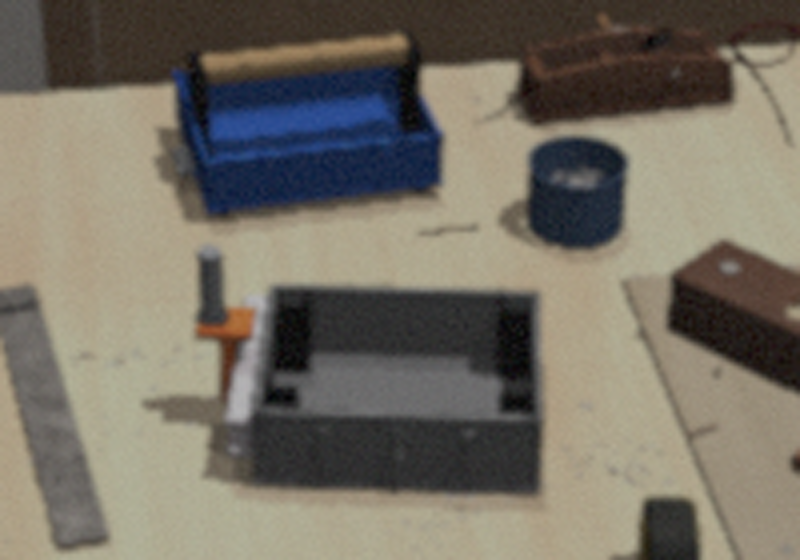

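The side crop confirms the layout: upright post on the orange bolt, and the tray level with its bar clear. Next I'll move above the bolt post.

The rows are not in the units I measure in: shifts go in shares of 50 mm. I convert before sending: -0.038 m is -0.76, -0.026 m is -0.52.

```bash
cat >> h.py <<'E'
def to(x,y,z,psi):
    """remaining move in the tool axes after turning to yaw psi (deg), tool down"""
    o=ctrl.get_obs(); R=Ro.from_euler("xyz",o["eef_rot"]); T=Ro.from_euler("xyz",[np.pi,0,np.radians(psi)])
    print("t",round(o["time_s"],2),"pos",o["ee_pos"].round(4),"yaw",np.degrees(o["eef_rot"][2]).round(2),"F",o["force"].round(1),"rotvec(tool)",(R.inv()*T).as_rotvec().round(3),
      "move(tool)",T.inv().apply(np.array([x,y,z])-o["ee_pos"]).round(4))
E
```

>>> tcp_steps(motion="0,0,0,0,0,-0.12\n0,0,0,0,0,-0.12\n-0.52,-0.76,0,0,0,0\n-0.52,-0.76,0,0,0,0\n-0.52,-0.76,0,0,0,0\n-0.52,-0.76,0,0,0,0\n-0.52,-0.76,0,0,0,0\n-0.52,-0.76,0,0,0,0\n-0.52,-0.76,0,0,0,0\n-0.52,-0.76,0,0,0,0", jaw=0.06)

```text
time_s: 1.1
ee_pos: [0.3725, 0.169, 0.2275]
eef_rot: [3.142, 0.0, 2.975]
force: [1.7, 0.6, 0.9]
grip_width: 0.0599
grip_force: 0.0
```

>>> tcp_steps(motion="-0.44,-0.66,0,0,0,0\n-0.44,-0.66,0,0,0,0\n-0.44,-0.66,0,0,0,0\n-0.44,-0.66,0,0,0,0\n-0.44,-0.66,0,0,0,0\n0,0,0,0,0,0")

```text
time_s: 1.7
ee_pos: [0.4542, -0.0133, 0.227]
eef_rot: [-3.141, -0.001, 2.971]
force: [0.5, 0.3, 0.4]
grip_width: 0.0601
grip_force: 0.0
```

```bash
python3 - <<'E'
from h import *
to(.456,-.009,.227,170.4)
c=eyes.camera("wrist"); cv2.imwrite("pics/w1.png",c["pixels"]); np.savez("w1.npz",**c); print(c["extrinsics"].round(3),c["fx"])
print("proj post top, box corners", proj(c,[[.456,-.009,.13],[.6726,.0254,.06],[.6488,-.1114,.06]]).round())
E
```

```text
t 1.7 pos [ 0.4542 -0.0133  0.227 ] yaw 170.23 F [0.5 0.3 0.4] rotvec(tool) [-0.001 -0.001 -0.003] move(tool) [-0.001   0.0046 -0.    ]
[[ 0.169 -0.946 -0.275  0.374]
 [ 0.986  0.162  0.047  0.001]
 [-0.    -0.279  0.96   0.385]
 [ 0.     0.     0.     1.   ]] 394.1193329487994
proj post top, box corners [[323. 253.]
 [392. 430.]
 [253. 429.]]
```

View pics/w1.png

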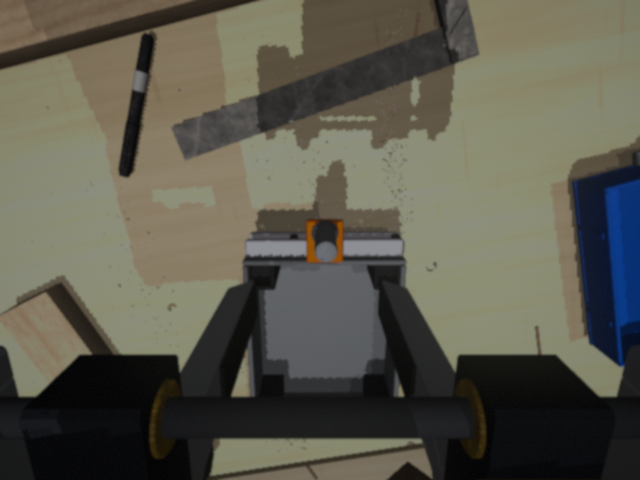

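The wrist view shows the post top at (326,252), as predicted. The box's near rim edge is level at row 262, columns 246 to 405.

```bash
python3 - <<'E'
from h import *
c=load("w1.npz"); 
print("post",cast(c,[[326,252]],.13)); P=cast(c,[[246,262],[405,262]],.06); print("rim",P,np.linalg.norm(P[0]-P[1]))
d=P[1]-P[0]; a=np.arctan2(-d[0],d[1]); print(np.degrees(a)); print("ctr",P.mean(0)+.09*np.array([np.cos(a),np.sin(a),0]))
E
```

```text
post [[ 0.45548168 -0.00673412  0.13      ]]
rim [[ 0.47519038 -0.07923048  0.06      ]
 [ 0.49863064  0.05748204  0.06      ]] 0.1387074601874988
-9.72913782514323
ctr [ 0.5756161  -0.02608338  0.06      ]
```

>>> tcp_steps(motion="-0.02,0.04,0.6,0,0,0\n0,0,0.6,0,0,0\n0,0,0.6,0,0,0\n0,0,0.54,0,0,0\n0,0,0,0,0,0\n0,0,0,0,0,0\n0,0,0,0,0,0\n0,0,0,0,0,0")

```text
time_s: 2.55
ee_pos: [0.4552, -0.0082, 0.1118]
eef_rot: [3.141, 0.002, 2.975]
force: [1.1, -1.0, -1.1]
grip_width: 0.06
grip_force: 0.0
```

>>> tcp_steps(motion="0,0,0,0,0,0\n0,0,0,0,0,0\n0,0,0,0,0,0\n0,0,0,0,0,0\n0,0,0,0,0,0\n0,0,0,0,0,0", jaw=0.0, squeeze=8)

```text
time_s: 3.15
ee_pos: [0.4547, -0.0082, 0.1104]
eef_rot: [3.141, -0.0, 2.975]
force: [3.2, 15.8, -0.2]
grip_width: 0.0158
grip_force: 8.0
```

>>> tcp_steps(motion="0,0.2,0,0,0,0\n0,0.2,0,0,0,0\n0,0.2,0,0,0,0\n0,0.2,0,0,0,0\n0,0.16,0,0,0,0\n0,0.04,0,0,0,0\n0,0,0,0,0,0\n0,0,0,0,0,0")

```text
time_s: 3.95
ee_pos: [0.463, 0.0413, 0.1104]
eef_rot: [3.141, 0.0, 2.975]
force: [0.4, 2.2, -0.5]
grip_width: 0.0155
grip_force: 8.0
```

```bash
python3 - <<'E'
from h import *
to(.4542+.050*.169,-.0067+.050*.9857,.11,170.27)
E
```

```text
t 3.95 pos [0.463  0.0413 0.1104] yaw 170.45 F [ 0.4  2.2 -0.5] rotvec(tool) [0.001 0.    0.003] move(tool) [0.0006 0.0012 0.0004]
```

In the tool's units: 0.001 m is 0.02.

>>> tcp_steps(motion="0,0.02,0,0,0,0\n0,0.02,0,0,0,0\n0,0.02,0,0,0,0\n0,0,0,0,0,0")

```text
time_s: 4.35
ee_pos: [0.4632, 0.0424, 0.1104]
eef_rot: [-3.139, -0.001, 2.975]
force: [-2.9, -16.0, 2.3]
grip_width: 0.0168
grip_force: 8.0
```

In the tool's units: -0.03 m is -0.6, -0.04 m is -0.8.

>>> tcp_steps(motion="0,-0.02,0,0,0,0\n0,0,0,0,0,0\n0,0,0,0,0,0\n0,0,-0.6,0,0,0\n0,0,-0.8,0,0,0\n0,0,-0.6,0,0,-0.148\n0,0,0,0,0,-0.148\n0,0,0,0,0,-0.148", jaw=0.04)

```text
time_s: 5.15
ee_pos: [0.4636, 0.0431, 0.2114]
eef_rot: [-3.141, 0.002, -2.858]
force: [0.1, 0.2, 0.1]
grip_width: 0.0402
grip_force: 0.0
```

>>> tcp_steps(motion="0.05,-0.88,0,0,0,0\n0.05,-0.88,0,0,0,0\n0.05,-0.88,0,0,0,0\n0.05,-0.88,0,0,0,0\n0.05,-0.88,0,0,0,0\n0.05,-0.88,0,0,0,0\n0.05,-0.88,0,0,0,0\n0.05,-0.88,0,0,0,0\n0,0,0,0,0,0", jaw=0.094)

```text
time_s: 6.05
ee_pos: [0.5403, -0.3051, 0.2093]
eef_rot: [3.141, -0.001, -2.868]
force: [-0.0, 0.7, -0.9]
grip_width: 0.094
grip_force: 0.0
```

```bash
python3 - <<'E'
from h import *
to(.542,-.304,.21,196)
c=eyes.camera("wrist"); cv2.imwrite("pics/w2.png",c["pixels"]); np.savez("w2.npz",**c)
E
```

```text
t 6.05 pos [ 0.5403 -0.3051  0.2093] yaw -164.32 F [-0.   0.7 -0.9] rotvec(tool) [ 0.    -0.001 -0.006] move(tool) [-0.002   0.0006 -0.0007]
```

View pics/w2.png

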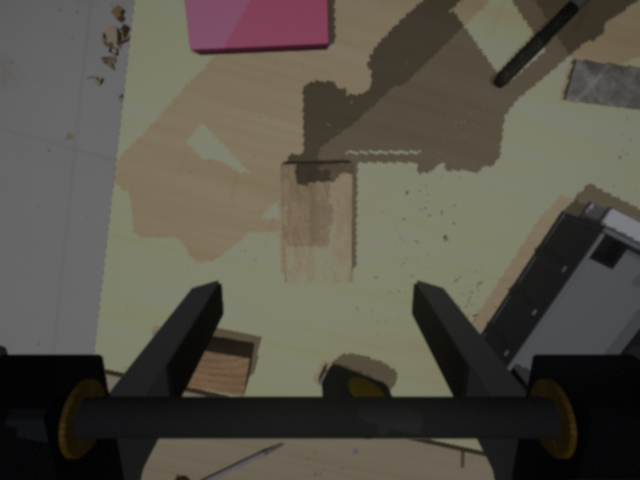

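The block's top corners are at (282,163), (353,162), (352,282) and (285,282), square to the tool.

```bash
python3 - <<'E'
from h import *
c=load("w2.npz"); K=cast(c,[[282,164],[353,163],[352,282],[285,282]],.026)[:,:2]; m=K.mean(0); v=K[2]+K[3]-K[0]-K[1]
a=np.degrees(np.arctan2(v[1],v[0])); print(m,a,np.hypot(*v)/2); to(m[0],m[1],.026,180+a)
E
```

```text
[ 0.54294629 -0.3026358 ] 16.21824041021381 0.1086034342634434
t 6.1 pos [ 0.5402 -0.3029  0.2094] yaw -164.26 F [ 0.   0.  -0.9] rotvec(tool) [ 0.001 -0.001 -0.008] move(tool) [-0.0027 -0.0006  0.1834]
```

>>> tcp_steps(motion="-0.054,-0.012,0.8,0,0,-0.008\n0,0,0.8,0,0,0\n0,0,0.8,0,0,0\n0,0,0.6,0,0,0\n0,0,0.4,0,0,0\n0,0,0.27,0,0,0\n0,0,0,0,0,0")

```text
time_s: 6.8
ee_pos: [0.5427, -0.2998, 0.0257]
eef_rot: [3.14, -0.002, -2.856]
force: [0.3, 0.2, 0.3]
grip_width: 0.094
grip_force: 0.0
```

>>> tcp_steps(motion="0,0,0,0,0,0\n0,0,0,0,0,0\n0,0,0,0,0,0\n0,0,0,0,0,0\n0,0,0,0,0,0", jaw=0.05, squeeze=15)

```text
time_s: 7.3
ee_pos: [0.5434, -0.3012, 0.0276]
eef_rot: [-3.141, 0.001, -2.856]
force: [-0.4, -1.1, 4.0]
grip_width: 0.0618
grip_force: 15.0
```

>>> tcp_steps(motion="0,0,-0.4,0,0,0\n0,0,-0.8,0,0,0\n0,0,-0.8,0,0,0\n0,0,-0.4,0,0,0.15\n0,0,0,0,0,0.15\n0,0,0,0,0,0.15\n0,0,0,0,0,0")

```text
time_s: 8.0
ee_pos: [0.543, -0.3009, 0.147]
eef_rot: [3.142, -0.0, 2.974]
force: [-0.1, 0.1, -1.4]
grip_width: 0.062
grip_force: 15.0
```

```bash
python3 -c "
from h import *
to(.574,-.0265,.146,170.3)"
```

```text
t 8.0 pos [ 0.543  -0.3009  0.147 ] yaw 170.41 F [-0.1  0.1 -1.4] rotvec(tool) [ 0.    -0.     0.002] move(tool) [0.0157 0.2757 0.001 ]
```

In the tool's units: 0.0394 m is 0.788, 0.0022 m is 0.044.

>>> tcp_steps(motion="0.044,0.788,0,0,0,0\n0.044,0.788,0,0,0,0\n0.044,0.788,0,0,0,0\n0.044,0.788,0,0,0,0\n0.044,0.788,0,0,0,0\n0.044,0.788,0,0,0,0\n0.044,0.788,0,0,0,0\n0,0,0,0,0,0\n0,0,0,0,0,0")

```text
time_s: 8.9
ee_pos: [0.5732, -0.026, 0.1468]
eef_rot: [-3.141, -0.0, 2.982]
force: [-0.1, -0.7, -0.9]
grip_width: 0.0618
grip_force: 15.0
```

```bash
python3 -c "
from h import *
to(.574,-.0265,.0335,170.3)"
```

```text
t 8.9 pos [ 0.5732 -0.026   0.1468] yaw 170.85 F [-0.1 -0.7 -0.9] rotvec(tool) [-0.   -0.    0.01] move(tool) [-0.0009 -0.0004  0.1133]
```

In the tool's units: 0.03 m is 0.6, 0.025 m is 0.5.

>>> tcp_steps(motion="0,0,0.6,0,0,0\n0,0,0.6,0,0,0\n0,0,0.5,0,0,0\n0,0,0.3,0,0,0\n0,0,0.16,0,0,0\n0,0,0.1,0,0,0\n0,0,0,0,0,0\n0,0,0,0,0,0")

```text
time_s: 9.7
ee_pos: [0.5737, -0.0265, 0.0348]
eef_rot: [3.142, 0.001, 2.977]
force: [0.3, 0.1, -0.5]
grip_width: 0.062
grip_force: 15.0
```

>>> tcp_steps(motion="0,0,0,0,0,0\n0,0,0,0,0,0\n0,0,0,0,0,0\n0,0,0,0,0,0", jaw=0.085)

```text
time_s: 10.1
ee_pos: [0.5733, -0.0264, 0.0341]
eef_rot: [3.142, 0.0, 2.977]
force: [0.8, -0.7, 0.1]
grip_width: 0.0844
grip_force: 0.0
```

>>> tcp_steps(motion="0,0,-0.6,0,0,0\n0,0,-0.8,0,0,0\n0,0,-1,0,0,0\n0,0,-1,0,0,0\n0,0,-0.8,0,0,0\n0,0,0,0,0,0")

```text
time_s: 10.7
ee_pos: [0.5747, -0.0265, 0.25]
eef_rot: [3.141, 0.009, 2.977]
force: [-0.1, 0.9, 0.5]
grip_width: 0.0847
grip_force: 0.0
```

```bash
python3 - <<'E'
from h import *
to(.5446,.308,.24,186.3)
c=eyes.camera("top"); np.savez("top1.npz",**c)
w=eyes.camera("wrist"); np.savez("w3.npz",**w)
a=cv2.resize(c["pixels"][185:305,140:380],(640,320)); b=cv2.resize(w["pixels"][150:480,120:520],(640,280)[:1]+(280,)) if 0 else w["pixels"][200:480]
cv2.imwrite("pics/m3.png",np.vstack([a,b]))
E
```

```text
t 10.7 pos [ 0.5747 -0.0265  0.25  ] yaw 170.56 F [-0.1  0.9  0.5] rotvec(tool) [-0.001  0.009 -0.275] move(tool) [-0.0068  0.3358  0.01  ]
```

View pics/m3.png

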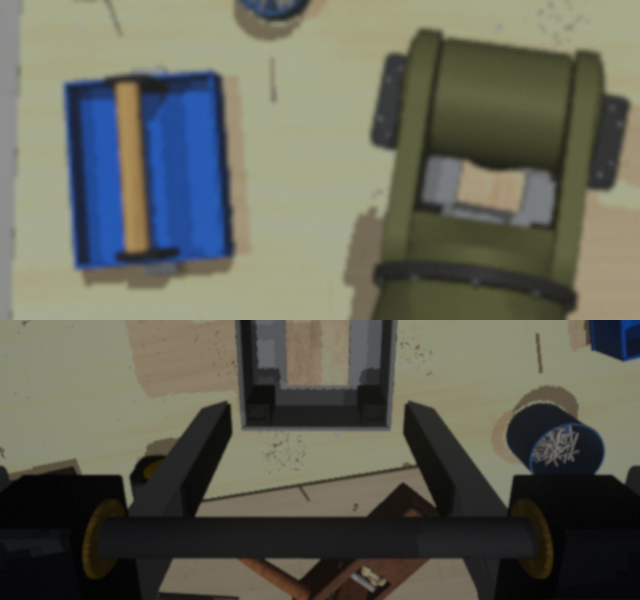

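The wrist part shows the block flat in the box, with the box's far rim corners near (240,310) and (394,310) in the original image. The top part shows the tray bar from (188,216) to (191,279). Next I'll move over the bar.

In the tool's units: 0.042 m is 0.84, -0.0008 m is -0.016.

>>> tcp_steps(motion="0,0,0,0,0,-0.14\n0,0,0,0,0,-0.135\n-0.016,0.84,0,0,0,0\n-0.016,0.84,0,0,0,0\n-0.016,0.84,0,0,0,0\n-0.016,0.84,0,0,0,0\n-0.016,0.84,0,0,0,0\n-0.016,0.84,0,0,0,0\n-0.016,0.84,0,0,0,0\n-0.016,0.84,0,0,0,0", jaw=0.06)

```text
time_s: 11.8
ee_pos: [0.5417, 0.3098, 0.2417]
eef_rot: [-3.14, -0.003, -3.031]
force: [1.1, 0.0, -0.7]
grip_width: 0.0604
grip_force: 0.0
```

>>> tcp_steps(motion="0,0,0,0,0,0\n0,0,0,0,0,0")

```text
time_s: 12.0
ee_pos: [0.542, 0.3087, 0.2417]
eef_rot: [-3.14, -0.003, -3.03]
force: [-0.9, -0.1, 0.4]
grip_width: 0.0603
grip_force: 0.0
```

```bash
python3 - <<'E'
from h import *
c=load("w3.npz"); P=cast(c,[[240,310],[394,310]],.06); d=P[1]-P[0]; a=np.arctan2(-d[0],d[1]); print("far rim",P.round(4),np.linalg.norm(d),np.degrees(a),"ctr",P.mean(0)-.09*np.array([np.cos(a),np.sin(a),0]))
to(.5446,.308,.24,186.3)
w=eyes.camera("wrist"); np.savez("w4.npz",**w); cv2.imwrite("pics/w4.png",w["pixels"])
E
```

```text
far rim [[ 0.6493 -0.1132  0.06  ]
 [ 0.6735  0.0327  0.06  ]] 0.14790791886898041 -9.420910683131353 ctr [ 0.57259106 -0.02550458  0.06      ]
t 12.0 pos [0.542  0.3087 0.2417] yaw -173.6 F [-0.9 -0.1  0.4] rotvec(tool) [-0.001 -0.003  0.002] move(tool) [-0.0025 -0.0009  0.0017]
```

View pics/w4.png

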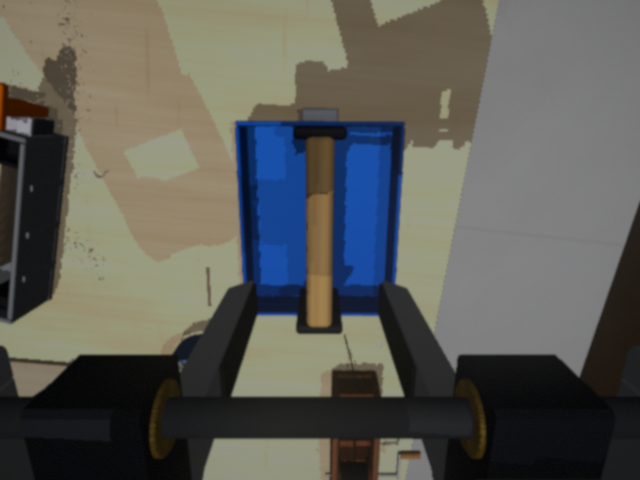

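The tray's near rim corners are at (236,122) and (404,122). The bar runs from (320,137) to (319,327), in line with the tool.

```bash
python3 - <<'E'
from h import *
c=load("w4.npz"); P=cast(c,[[236,122],[404,122]],.055); d=P[1]-P[0]; a=np.arctan2(-d[0],d[1]); x=np.array([np.cos(a),np.sin(a),0])
print("rim",np.linalg.norm(d),np.degrees(a),"tray ctr",P.mean(0)+.09*x)
B=cast(c,[[320,137],[319,327]],.099); v=B[1]-B[0]; print("bar",B.mean(0),np.linalg.norm(v),np.degrees(np.arctan2(v[1],v[0])))
m=P.mean(0)+.09*x; to(m[0],B.mean(0)[1],.093,186.3)
E
```

```text
rim 0.1407948282712138 6.434576364220808 tray ctr [0.54605521 0.31209182 0.055     ]
bar [0.5452011  0.31148319 0.099     ] 0.15586887161874177 6.233279971522511
t 12.05 pos [0.5424 0.3078 0.2423] yaw -173.68 F [0.6 0.3 0.6] rotvec(tool) [-0.001 -0.002  0.   ] move(tool) [-0.0041  0.0033  0.1493]
```

>>> tcp_steps(motion="-0.07,0.066,0.6,0,0,0\n0,0,0.8,0,0,0\n0,0,0.8,0,0,0\n0,0,0.5,0,0,0\n0,0,0.28,0,0,0\n0,0,0,0,0,0\n0,0,0,0,0,0")

```text
time_s: 12.75
ee_pos: [0.5464, 0.3117, 0.0961]
eef_rot: [3.141, 0.001, -3.032]
force: [-0.0, 0.4, 1.3]
grip_width: 0.0598
grip_force: 0.0
```

>>> tcp_steps(motion="0,0,0,0,0,0\n0,0,0,0,0,0\n0,0,0,0,0,0\n0,0,0,0,0,0\n0,0,0,0,0,0", jaw=0.01, squeeze=40)

```text
time_s: 13.25
ee_pos: [0.5458, 0.3119, 0.0951]
eef_rot: [-3.141, 0.0, -3.031]
force: [1.6, -0.7, 0.2]
grip_width: 0.023
grip_force: 0.4
```

```bash
python3 -c "
from h import *
to(.5455,.3117,.093,186.4)"
```

```text
t 13.25 pos [0.5458 0.3119 0.0951] yaw -173.68 F [ 1.6 -0.7  0.2] rotvec(tool) [-0.     0.    -0.001] move(tool) [ 0.0003 -0.0002  0.0021]
```

In the tool's units: -0.04 m is -0.8, -0.03 m is -0.6.

>>> tcp_steps(motion="0,0,0,0,0,0\n0,0,0,0,0,0\n0,0,-0.1,0,0,0\n0,0,-0.3,0,0,0\n0,0,-0.6,0,0,0\n0,0,-0.8,0,0,0\n0,0,-0.8,0,0,0\n0,0,-0.6,0,0,0\n0,0,-0.3,0,0,0\n0,0,0,0,0,0")

```text
time_s: 14.25
ee_pos: [0.5461, 0.3122, 0.2733]
eef_rot: [3.14, 0.004, -3.031]
force: [-0.5, -0.5, -4.3]
grip_width: 0.0218
grip_force: 40.0
```

```bash
python3 -c "
from h import *
to(.5738,-.0265,.268,170.4)"
```

```text
t 14.25 pos [0.5461 0.3122 0.2733] yaw -173.68 F [-0.5 -0.5 -4.3] rotvec(tool) [0.002 0.004 0.278] move(tool) [-0.0838 -0.3294  0.0053]
```

In the tool's units: -0.033 m is -0.66, -0.03 m is -0.6.

>>> tcp_steps(motion="0,0,0,0,0,0.07\n0,0,0,0,0,0.07\n0,0,0,0,0,0.07\n0,0,0,0,0,0.068\n-0.08,-0.34,0,0,0,0\n-0.16,-0.6,0,0,0,0\n-0.16,-0.66,0,0,0,0\n-0.18,-0.66,0,0,0,0\n-0.18,-0.66,0,0,0,0\n-0.18,-0.66,0,0,0,0")

```text
time_s: 15.25
ee_pos: [0.5616, 0.1254, 0.2693]
eef_rot: [-3.141, -0.001, 2.975]
force: [1.1, 0.4, -3.4]
grip_width: 0.0216
grip_force: 40.0
```

>>> tcp_steps(motion="-0.18,-0.66,0,0,0,0\n-0.18,-0.66,0,0,0,0\n-0.18,-0.66,0,0,0,0\n-0.12,-0.5,0,0,0,0\n-0.08,-0.36,0,0,0,0\n0,-0.18,0,0,0,0\n0,0,0,0,0,0\n0,0,0,0,0,0\n0,0,0,0,0,0")

```text
time_s: 16.15
ee_pos: [0.5733, -0.0266, 0.2699]
eef_rot: [3.141, -0.0, 2.975]
force: [0.6, -0.0, -4.2]
grip_width: 0.0219
grip_force: 40.0
```

```bash
python3 - <<'E'
from h import *
to(.5738,-.0265,.2,170.4)
w=eyes.camera("wrist"); np.savez("w5.npz",**w); s=eyes.camera("side"); np.savez("s5.npz",**s)
cv2.imwrite("pics/m5.png",np.hstack([w["pixels"][:, 120:520],cv2.resize(s["pixels"][120:320,220:386],(400,480))]))
E
```

```text
t 16.15 pos [ 0.5733 -0.0266  0.2699] yaw 170.46 F [ 0.6 -0.  -4.2] rotvec(tool) [ 0.    -0.     0.001] move(tool) [-0.0004  0.0002  0.0699]
```

View pics/m5.png

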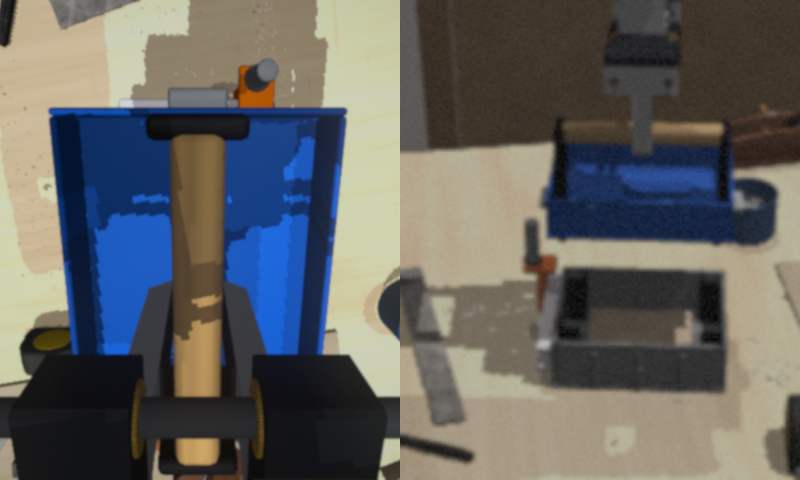

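The tray hangs level above the box and the bolt stands open. Next I'll lower it.

>>> tcp_steps(motion="0,0,0.2,0,0,0\n0,0,0.4,0,0,0\n0,0,0.4,0,0,0\n0,0,0.4,0,0,0\n0,0,0.3,0,0,0\n0,0,0.2,0,0,0\n0,0,0.14,0,0,0\n0,0,0,0,0,0\n0,0,0,0,0,0")

```text
time_s: 17.15
ee_pos: [0.5737, -0.0274, 0.1684]
eef_rot: [3.142, 0.001, 2.974]
force: [-0.4, 0.8, -2.8]
grip_width: 0.0216
grip_force: 40.0
```

```bash
python3 - <<'E'
from h import *
to(.5738,-.0265,.145,170.4)
s=eyes.camera("side"); np.savez("s6.npz",**s)
cv2.imwrite("pics/s6.png",cv2.resize(s["pixels"][170:300,250:400],(800,600),interpolation=cv2.INTER_CUBIC))
E
```

```text
t 17.15 pos [ 0.5737 -0.0274  0.1684] yaw 170.39 F [-0.4  0.8 -2.8] rotvec(tool) [ 0.     0.001 -0.   ] move(tool) [0.     0.0009 0.0234]
```

View pics/s6.png

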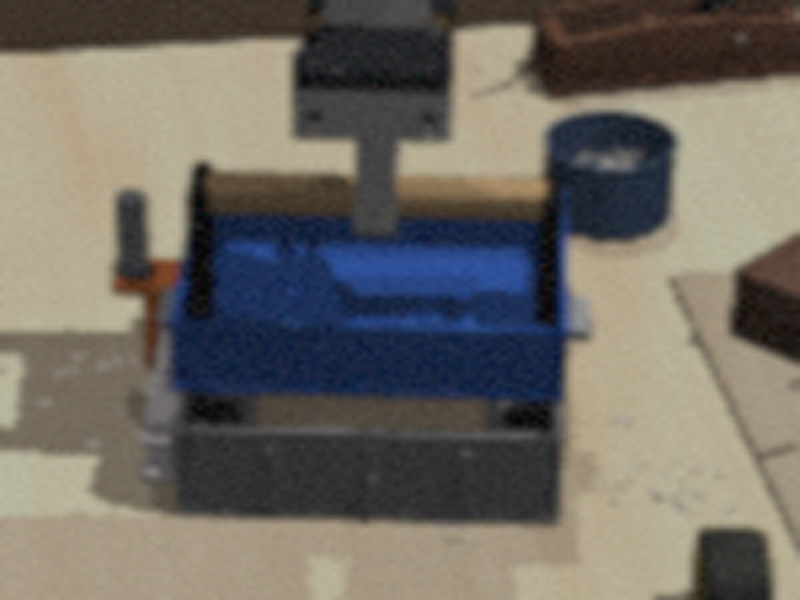

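The tray and box outlines line up in x (tray 173–565, box 178–557 in the crop). I'll lower slowly from here.

>>> tcp_steps(motion="0,0.01,0.1,0,0,0\n0,0,0.08,0,0,0\n0,0,0.06,0,0,0\n0,0,0.06,0,0,0\n0,0,0.04,0,0,0\n0,0,0,0,0,0")

```text
time_s: 17.8
ee_pos: [0.5734, -0.0269, 0.1506]
eef_rot: [-3.142, -0.0, 2.974]
force: [-0.7, -0.1, -5.0]
grip_width: 0.0217
grip_force: 40.0
```

>>> tcp_steps(motion="0,0,0.04,0,0,0\n0,0,0.04,0,0,0\n0,0,0,0,0,0")

```text
time_s: 18.1
ee_pos: [0.5734, -0.0269, 0.1466]
eef_rot: [-3.142, -0.0, 2.974]
force: [-0.2, 0.1, -4.6]
grip_width: 0.0215
grip_force: 40.0
```

```bash
python3 -c "
from h import *
to(.5738,-.0265,.145,170.4)"
```

```text
t 18.1 pos [ 0.5734 -0.0269  0.1466] yaw 170.39 F [-0.2  0.1 -4.6] rotvec(tool) [-0. -0. -0.] move(tool) [-0.0003  0.0005  0.0016]
```

No contact yet, so the lugs are in the sockets. I'll ease it down to the seat.

>>> tcp_steps(motion="0,0,0.02,0,0,0\n0,0,0.02,0,0,0\n0,0,0,0,0,0")

```text
time_s: 18.4
ee_pos: [0.5736, -0.0269, 0.1452]
eef_rot: [3.142, 0.0, 2.974]
force: [-0.7, 0.8, -1.7]
grip_width: 0.0216
grip_force: 40.0
```

>>> tcp_steps(motion="0,0,0.014,0,0,0\n0,0,0.01,0,0,0\n0,0,0,0,0,0\n0,0,0,0,0,0")

```text
time_s: 18.8
ee_pos: [0.5736, -0.0269, 0.1451]
eef_rot: [3.142, 0.001, 2.974]
force: [-6.2, 1.3, 10.0]
grip_width: 0.0213
grip_force: 40.0
```

In the tool's units: -0.03 m is -0.6, -0.02 m is -0.4.

>>> tcp_steps(motion="0,0,0,0,0,0\n0,0,0,0,0,0\n0,0,0,0,0,0\n0,0,-0.2,0,0,0\n0,0,-0.4,0,0,0\n0,0,-0.6,0,0,0\n0,0,0,0,0,0", jaw=0.055)

```text
time_s: 19.5
ee_pos: [0.5749, -0.0271, 0.2083]
eef_rot: [3.141, 0.007, 2.974]
force: [0.2, -0.0, -1.1]
grip_width: 0.0552
grip_force: 0.0
```

>>> tcp_steps(motion="0.8,0.332,0,0,0,0\n0.8,0.332,0,0,0,0\n0.8,0.332,0,0,0,0\n0,0,0,0,0,0\n0,0,0,0,0,0")

```text
time_s: 20.0
ee_pos: [0.4635, 0.0425, 0.2043]
eef_rot: [3.141, 0.001, 2.975]
force: [0.6, -0.5, 0.7]
grip_width: 0.055
grip_force: 0.0
```

```bash
python3 - <<'E'
from h import *
to(.4628,.0424,.117,170.4)
w=eyes.camera("wrist"); s=eyes.camera("side"); np.savez("s7.npz",**s); np.savez("w7.npz",**w)
cv2.imwrite("pics/m7.png",np.hstack([w["pixels"][:, 120:520],cv2.resize(s["pixels"][120:320,220:386],(400,480))]))
print(proj(w,[[.4632,.0424,.13]])-[120,0])
E
```

```text
t 20.0 pos [0.4635 0.0425 0.2043] yaw 170.44 F [ 0.6 -0.5  0.7] rotvec(tool) [0.    0.001 0.001] move(tool) [ 0.0007 -0.0002  0.0873]
[[195.72344256 262.25957133]]
```

View pics/m7.png

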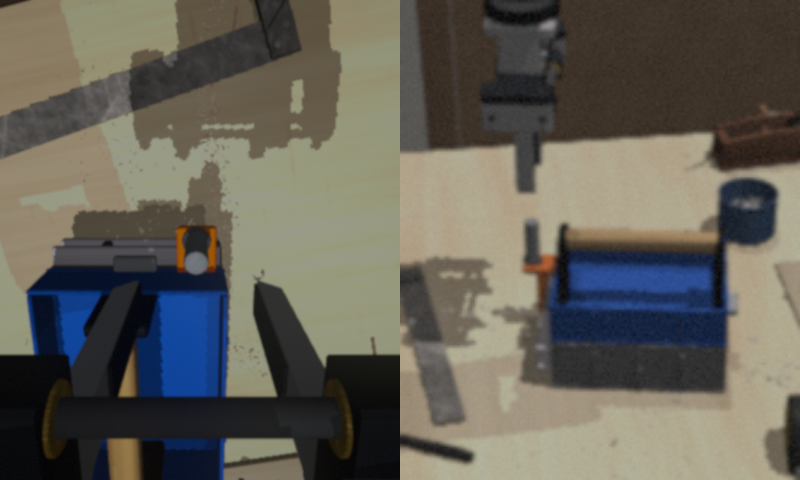

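The tray sits flush on the box, and the post is at (196,262) in the crop, as predicted. I'll grip it and shut the bolt.

In the tool's units: 0.03 m is 0.6, 0.02 m is 0.4.

>>> tcp_steps(motion="0.02,0,0.6,0,0,0\n0,0,0.6,0,0,0\n0,0,0.4,0,0,0\n0,0,0.18,0,0,0\n0,0,0,0,0,0\n0,0,0,0,0,0")

```text
time_s: 20.7
ee_pos: [0.4632, 0.0421, 0.1155]
eef_rot: [3.141, 0.001, 2.973]
force: [-0.1, 0.5, 0.3]
grip_width: 0.055
grip_force: 0.0
```

>>> tcp_steps(motion="0,0,0,0,0,0\n0,0,0,0,0,0\n0,0,0,0,0,0\n0,0,0,0,0,0\n0,0,0,0,0,0\n0,0,0,0,0,0", jaw=0.0, squeeze=8)

```text
time_s: 21.3
ee_pos: [0.4625, 0.0418, 0.1148]
eef_rot: [-3.14, -0.0, 2.974]
force: [-2.0, -4.5, 2.2]
grip_width: 0.016
grip_force: 8.0
```

>>> tcp_steps(motion="0,-0.12,0,0,0,0\n0,-0.2,0,0,0,0\n0,-0.2,0,0,0,0\n0,-0.2,0,0,0,0\n0,-0.16,0,0,0,0\n0,-0.08,0,0,0,0\n0,0,0,0,0,0\n0,0,0,0,0,0")

```text
time_s: 22.1
ee_pos: [0.4545, -0.0053, 0.1148]
eef_rot: [-3.141, 0.0, 2.974]
force: [-0.7, -1.7, 2.6]
grip_width: 0.0155
grip_force: 8.0
```

>>> tcp_steps(motion="0,-0.02,0,0,0,0\n0,-0.02,0,0,0,0\n0,-0.02,0,0,0,0\n0,0,0,0,0,0")

```text
time_s: 22.5
ee_pos: [0.4541, -0.0077, 0.1148]
eef_rot: [3.141, 0.0, 2.974]
force: [1.0, 4.1, 3.9]
grip_width: 0.0159
grip_force: 8.0
```

The bolt has reached its shut stop. Next I'll release it, rise clear and check.

>>> tcp_steps(motion="0,0.01,0,0,0,0\n0,0,0,0,0,0\n0,0,0,0,0,0\n0,0,-0.4,0,0,0\n0,0,-0.8,0,0,0\n0,0,-0.8,0,0,0\n0,0,-0.6,0,0,0\n0,0,0,0,0,0\n0,0,0,0,0,0\n0,0,0,0,0,0", jaw=0.045)

```text
time_s: 23.5
ee_pos: [0.4536, -0.0074, 0.2435]
eef_rot: [-3.141, -0.002, 2.974]
force: [0.1, 0.7, 0.1]
grip_width: 0.0453
grip_force: 0.0
```

```bash
python3 - <<'E'
from h import *
to(.455,-.007,.245,170.4)
w=eyes.camera("wrist"); s=eyes.camera("side")
cv2.imwrite("pics/m8.png",np.hstack([w["pixels"][:, 120:520],cv2.resize(s["pixels"][120:320,220:386],(400,480))]))
print(proj(w,[[.4548,-.0071,.13]])-[120,0])
E
```

```text
t 23.5 pos [ 0.4536 -0.0074  0.2435] yaw 170.39 F [0.1 0.7 0.1] rotvec(tool) [-0.    -0.002 -0.   ] move(tool) [-0.0013  0.0006 -0.0015]
[[196.86266553 246.47198521]]
```

View pics/m8.png

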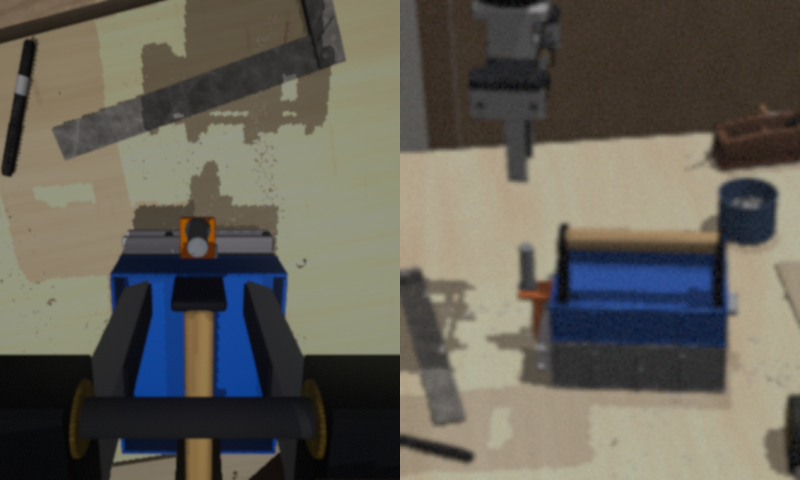

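The bolt post at (197,246) is centred over the tray's ear, the tray is flush on the box, and the gripper is clear.

```bash
python3 -c "
from station import ctrl
print(ctrl.hand_in())"
```

```text
the job is handed in; nothing more can be done
None
```

The job is handed in after about 24 s of robot time; in the last pictures the tray sits flush on the box with the bolt fully shut over its ear, and the block was flat in the box when last seen before the tray covered it, but no verdict came back.

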